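Tip rejected components through the sprung flap of the reject box

TASK

The hand scoop holds rejected components: tip all of them into the grey reject box by pressing its sprung flap open with the lip of the scoop, holding it open with the scoop until the last one is through. Then draw the scoop out so that the flap springs shut, and set the empty scoop down flat on the bench. Press gently: the box only stands there and must not be shoved along; keep your fingers off the flap and leave the other things as they are.

Things in the scene. Friction and masses are not known exactly. Their poses are not given: they have to be found in the camera images.
- scoop: Black plastic hand scoop, loose, about 0.13 kg. Its origin lies on the underside at the middle of the pan; x points to the open nose, z up out of the pan. Pan 105 mm long (x -50 to +55 mm), 72 mm wide outside, 66 mm inside; floor 3 mm thick, rear wall 32 mm high, side walls 32 mm high falling to 10 mm at the nose; the nose is open. A bar handle runs back from the rear wall, level. It stands by itself on its flat underside.
- scoop_grip (a point): Middle of the scoop's handle (100 mm behind the scoop's origin and 43 mm above its underside; axes as the scoop's). The handle is a straight level bar with flat upright sides, 14 mm thick (along y), 22 mm tall, 92 mm long, centred here; it may be gripped across y with the gripper leaning either way along x.
- scoop_lip (a point): Middle of the scoop's lip: the lower front edge of the pan floor, 72 mm wide, 55 mm ahead of the scoop's origin and at the height of its underside (so 155 mm ahead of and 43 mm below the handle's middle); axes as the scoop's.
- reject_box: Grey sheet reject box with a window in its front, loose on smooth feet on the bare bench, only about 0.45 kg (varies): 1 to 2.5 N sideways make it slide. Origin at the centre of its underside; x points from its front to its back, z up. 124 mm deep, 140 wide, 96 high in front, 141 behind: the top rises to the back at 0.349 rad. The opening in it is 84 mm wide (y) and 66 mm long up the slope, shut by the flap.
- flap_hinge (a point): Middle of the flap's hinge line, on the box: at the front (low) end of the opening, 50 mm ahead of the box's middle and 100 mm above its underside; the line runs along the box's y; axes as the box's.
- flap (a joint): Opening angle q of the plain grey flap (rad): 0 shut, flush with the sloping top; it swings down into the box about its front hinge, at most to 1.25. It is 80 mm wide, 3 mm thick and ends 63 mm from the hinge. A spring shuts it: 1.1 N to start, 2.3 N at 1 rad, pressed 50 mm from the hinge. It slopes down by q - 0.349 rad; the scoop must lean more than that to clear the box's front edge.
- reject_long: Reject: green terminal block 12x38x11 mm, 16 g, in the scoop; origin at the centre of its underside.
- reject_mid: Reject: green terminal block 12x30x11 mm, 14 g, in the scoop; origin at the centre of its underside.
- reject_short: Reject: green terminal block 12x27x11 mm, 12 g, in the scoop; origin at the centre of its underside.
- reject_cap_l: Reject: black capacitor 10x18x10 mm with two thin leads, 10 g, in the scoop; origin at the end where the leads leave it, on the underside.
- reject_cap_r: Reject: a second capacitor like it. The rejects lie loose and slide on the pan when it leans by some 27 to 45 degrees: how far differs from time to time and cannot be seen beforehand.
- relay_bin: Bystander: open black stacking bin of blue relays, 160x105x80 mm, behind the reject box. Leave it.
- tip_case: Bystander: blue-grey case with a lid, 70x90x29 mm. Leave it.
- esd_brush: Bystander: flat brush with a wooden handle, 14x140x7 mm. Leave it.

How it is judged:
On the way, in this order (a step that is already met when the one before it is completed fails the run):
1. the scoop is lifted clear of the bench with all rejects in it (height (world z) of scoop_grip above 0.1 m and x of reject_long in the frame of scoop between -0.055 and 0.06 m and y of reject_long in the frame of scoop between -0.04 and 0.04 m and z of reject_long in the frame of scoop between -0.005 and 0.035 m and x of reject_mid in the frame of scoop between -0.055 and 0.06 m and y of reject_mid in the frame of scoop between -0.04 and 0.04 m and z of reject_mid in the frame of scoop between -0.005 and 0.035 m and x of reject_short in the frame of scoop between -0.055 and 0.06 m and y of reject_short in the frame of scoop between -0.04 and 0.04 m and z of reject_short in the frame of scoop between -0.005 and 0.035 m and x of reject_cap_l in the frame of scoop between -0.055 and 0.06 m and y of reject_cap_l in the frame of scoop between -0.04 and 0.04 m and z of reject_cap_l in the frame of scoop between -0.005 and 0.035 m and x of reject_cap_r in the frame of scoop between -0.055 and 0.06 m and y of reject_cap_r in the frame of scoop between -0.04 and 0.04 m and z of reject_cap_r in the frame of scoop between -0.005 and 0.035 m), for 0.2 s.
2. the scoop presses the flap well open (value of joint flap above 0.45 rad and contact force between scoop and flap above 0.2 N), for 0.2 s.
3. all rejects are in the box while the scoop still holds the flap open (value of joint flap above 0.3 rad and x of reject_long in the frame of reject_box between -0.062 and 0.062 m and y of reject_long in the frame of reject_box between -0.07 and 0.07 m and z of reject_long in the frame of reject_box between 0 and 0.075 m and x of reject_mid in the frame of reject_box between -0.062 and 0.062 m and y of reject_mid in the frame of reject_box between -0.07 and 0.07 m and z of reject_mid in the frame of reject_box between 0 and 0.075 m and x of reject_short in the frame of reject_box between -0.062 and 0.062 m and y of reject_short in the frame of reject_box between -0.07 and 0.07 m and z of reject_short in the frame of reject_box between 0 and 0.075 m and x of reject_cap_l in the frame of reject_box between -0.062 and 0.062 m and y of reject_cap_l in the frame of reject_box between -0.07 and 0.07 m and z of reject_cap_l in the frame of reject_box between 0 and 0.075 m and x of reject_cap_r in the frame of reject_box between -0.062 and 0.062 m and y of reject_cap_r in the frame of reject_box between -0.07 and 0.07 m and z of reject_cap_r in the frame of reject_box between 0 and 0.075 m), for 0.1 s.
At the end, for the whole second after the job is handed in: All five rejects lie inside the reject box, its flap is shut (within 0.08 rad), the box stands upright within 15 mm of where it stood, and the scoop stands still and flat (within 0.1 rad) on the bench or its mat, let go (x of reject_long in the frame of reject_box between -0.062 and 0.062 m and y of reject_long in the frame of reject_box between -0.07 and 0.07 m and z of reject_long in the frame of reject_box between 0 and 0.075 m and x of reject_mid in the frame of reject_box between -0.062 and 0.062 m and y of reject_mid in the frame of reject_box between -0.07 and 0.07 m and z of reject_mid in the frame of reject_box between 0 and 0.075 m and x of reject_short in the frame of reject_box between -0.062 and 0.062 m and y of reject_short in the frame of reject_box between -0.07 and 0.07 m and z of reject_short in the frame of reject_box between 0 and 0.075 m and x of reject_cap_l in the frame of reject_box between -0.062 and 0.062 m and y of reject_cap_l in the frame of reject_box between -0.07 and 0.07 m and z of reject_cap_l in the frame of reject_box between 0 and 0.075 m and x of reject_cap_r in the frame of reject_box between -0.062 and 0.062 m and y of reject_cap_r in the frame of reject_box between -0.07 and 0.07 m and z of reject_cap_r in the frame of reject_box between 0 and 0.075 m and value of joint flap below 0.08 rad and angle between scoop's own z axis and vertical below 0.1 rad and height (world z) of scoop between -0.01 and 0.012 m and linear speed of scoop below 0.02 m/s and distance of reject_box from where it was at the start of the episode below 0.015 m and angle between reject_box's own z axis and vertical below 0.05 rad); the robot touches nothing.
It fails at once if the fingers or the arm touch the flap (contact force between any of the fingers, the arm and flap above 0.5 N).
It fails at once if the reject box is shoved by more than 15 mm or tipped (distance of reject_box from where it was at the start of the episode above 0.015 m or angle between reject_box's own z axis and vertical above 0.15 rad).
It fails at once if the scoop is pressed on the box or its flap with more than 12 N (contact force between scoop and reject_box above 12 N).
It fails at once if a bystander is moved by more than 15 mm (distance of any of relay_bin, tip_case, esd_brush from where it was at the start of the episode above 0.015 m).
It also fails if it takes over 61 s, if anything falls off the work surface, if the arm or the gripper's body presses on something with over 40 N, if the wrist force passes 120 N, or if a joint passes its speed limit or range.

ROBOT

A 6-joint arm with a two-finger parallel gripper is mounted at the origin on the work surface; the furniture and walls round the work are solid. World frame = base frame: x ahead of the robot, y to its left, z up, the work surface at z = 0. Lengths are in m, angles in rad, forces in N, time in s.
With the tool pointing down it reaches from about 0.3 to 0.75 m from the base axis. Payload 8.5 kg.
Tool frame: the origin (TCP) lies midway between the tips of the shut fingers; the grasp point (between the pads) lies manip.grip_point_offset behind it (manip.grip_point_offset is the distance from the TCP to the grasp point, in m); y points along the fingers, x is the direction in which the jaws open and shut, and the axes are right-handed (so a half turn about y gives the same grasp; the last joint's range is limited). The gripper opens to 88 mm and grips with 3 to 60 N. Pads are 18 mm wide; open, the fingers measure 123 mm over their backs; the gripper's body (75 mm by 187 mm) begins 45 mm behind the grasp point.
Start: joints at [-1.547, 0.381, 1.297, -0, 1.464, -0.215], TCP at [0.13, -0.534, 0.239] pointing down, gripper open.
Joint ranges: [-3.11, 3.11], [-0.89, 2.33], [0.22, 2.48], [-1.42, 4.56], [0.17, 2.85], [-2.88, 2.88]. Speed limits (rad/s): [2.39, 2.39, 3.14, 3.14, 3.14, 3.14].

INTERFACE

Orientations are given as a unit quaternion [w, x, y, z].
In Python, from bench import manip gives the robot as it stands. The module is installed in compiled form; this text tells all that it offers.
- The arm moves only by the tool play_rows, never from a script. Its argument "rows" is a list that holds one entry, the list of rows, each a list of 7 numbers: the turn, a rotation vector about the tool's x, y, z in rad, then the shift along the tool's x, y, z in mm, then the gripper's target within -1 to 1 (shut at 1, half-way at 0, fully open at -1). In form: [[[rx, ry, rz, dx, dy, dz, hand], ...]]. A call has 1 to 10 rows; each row shifts and turns the commanded pose from where the row before left it, along the tool's axes as they then stand; what a row does not reach is not made up. A row lasts 1/12 s, in which the tool goes at most 41.7 mm and 7.16 degrees, less where a joint would pass 70% of its speed; a pose out of reach is approached as far as the arm can. A call with a gripper value outside its range is refused whole. The fingers move at their own pace and stop on an object; the grip force is fixed at half the most. Time passes only in rows, so rows that do not move let the fingers close. It gives the time, the measured TCP pose, the force and the opening at its end, in the units of the state.
- manip.sense(): the state, without advancing time (a new reading comes with each control period).
- manip.get_image(name): name is "scene" or "side" or "wrist"; returns a dict with "image" (400x640x3 uint8, red, green, blue), "depth" (400x640 float32, m along the optical axis (not along the pixel's ray), 0 where there is no reading), "camera_matrix" (3x3 intrinsics, pixels), "pose" (4x4, takes a point from camera to world coordinates). Camera axes: x right, y down, z forward; pixel columns grow to the right and rows downward; lengths in m; the calibration is good to about 2 mm. A picture is of the moment at which its call begins.
- manip.sign_off(): hands the job in, once; it reports no verdict.
The state is a dict: "clock": time; "joints": joint angles; "joint_vel": joint speeds; "tau": joint torques, N m; "tcp_pos": TCP position; "tool_rot": TCP orientation; "contact_force": force on the tool from outside, world axes, zero at the start; "wrist_torque": the same for the moment, N m; "finger_gap": finger opening in m.
Only numpy, scipy, OpenCV 4.12 (cv2) and the standard library are available. Lean on these libraries where they do the work, as an engineer would, in place of code of your own. Each camera call takes 0.05 s, during which the arm holds its last target. There are 200 camera calls.

## Working session

There is one attempt and no reset: what is moved stays moved. The work goes in short steps, Python scripts to look and compute and a tool call to move; the robot and the scene stay as the last step left them, time stands still between calls to the robot, and variables do not carry over. Pictures are saved under pics/ and viewed, about 8 in all and at most 12, crops included, and the job is handed in when it is done.

Besides the shell and the picture viewer there is one more tool, called after "Request:" by a JSON object that holds its "name" and its "arguments", one argument or row to a line. play_rows: Moves the arm, as the interface text tells. Its arguments: {"type":"object","properties":{"rows":{"type":"array"}},"required":["rows"]}

```bash
mkdir -p pics; cat > h.py <<'E'
import numpy as np, cv2
from bench import manip
def snap(n,f):
    d=manip.get_image(n); cv2.imwrite(f'pics/{f}.png',cv2.cvtColor(d['image'],cv2.COLOR_RGB2BGR)); np.savez(f'pics/{f}.npz',**d); return d
def load(f): return np.load(f'pics/{f}.npz')
def pt(d,u,v):
    z=float(np.median([x for x in d['depth'][v-1:v+2,u-1:u+2].ravel() if x>0] or [0])); K=d['camera_matrix']
    return (d['pose']@[ (u-K[0,2])*z/K[0,0],(v-K[1,2])*z/K[1,1],z,1])[:3].round(4)
def onz(d,u,v,h):
    K=d['camera_matrix'];P=d['pose'];r=P[:3,:3]@[(u-K[0,2])/K[0,0],(v-K[1,2])/K[1,1],1];return (P[:3,3]+r*(h-P[2,3])/r[2]).round(4)
E
python3 - <<'E'
from h import *
for n in ['scene','side','wrist']:
    d=snap(n,n+'0'); print(n,d['pose'].round(3).tolist(),d['camera_matrix'].round(1).tolist())
print(manip.sense(),manip.grip_point_offset)
E
```

```text
scene [[0.894, -0.224, 0.388, 0.201], [-0.448, -0.478, 0.756, -0.824], [0.017, -0.849, -0.528, 0.577], [0.0, 0.0, 0.0, 1.0]] [[413.3, 0.0, 320.5], [0.0, 413.3, 198.8], [0.0, 0.0, 1.0]]
side [[-0.858, -0.354, 0.372, 0.239], [-0.514, 0.602, -0.611, 0.42], [-0.008, -0.716, -0.698, 0.697], [0.0, 0.0, 0.0, 1.0]] [[392.4, 0.0, 321.8], [0.0, 392.4, 202.1], [0.0, 0.0, 1.0]]
wrist [[0.236, -0.925, -0.297, 0.208], [-0.972, -0.225, -0.071, -0.516], [-0.001, 0.306, -0.952, 0.385], [0.0, 0.0, 0.0, 1.0]] [[349.8, 0.0, 320.8], [0.0, 349.8, 197.9], [0.0, 0.0, 1.0]]
{'clock': 0.15, 'joints': array([-1.54731637e+00,  3.81051247e-01,  1.29801111e+00, -1.39403152e-06,
        1.46355124e+00, -2.15330326e-01]), 'joint_vel': array([ 0.00087817,  0.00031717, -0.00336119, -0.00105388, -0.00174294,
        0.00048351]), 'tau': array([ 1.16193587e-03, -4.38082445e+01, -2.24616909e+01,  7.12853065e-02,
        3.42891610e-02, -9.36901961e-05]), 'tcp_pos': array([ 0.13007735, -0.53420005,  0.2382997 ]), 'tool_rot': array([ 0.5562788 , -0.5557224 ,  0.43710893, -0.43664894]), 'contact_force': array([-0.29458418,  0.16330377,  0.22498837]), 'wrist_torque': array([-0.03130484, -0.00815441,  0.01574198]), 'finger_gap': 0.0879194422733581} 0.0187
```

View pics/scene0.png

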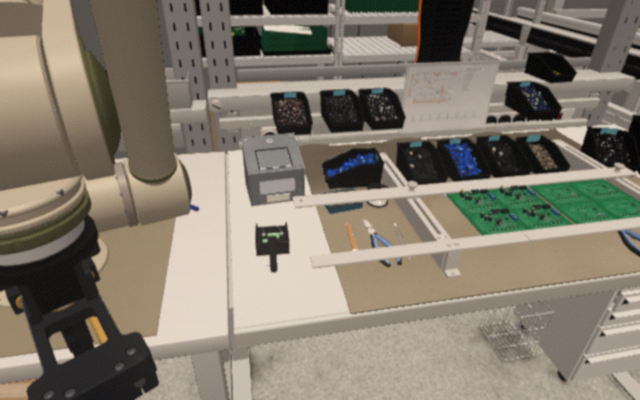

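View pics/side0.png

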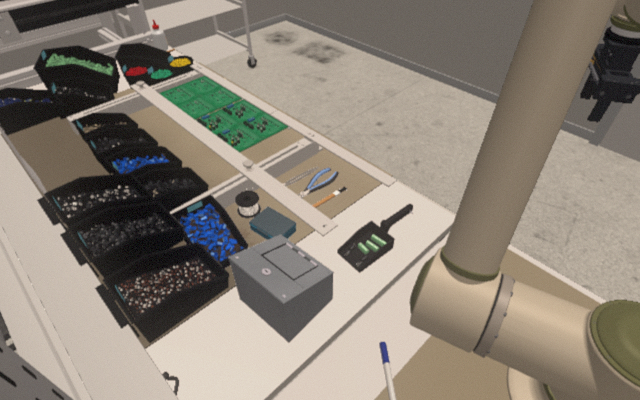

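The scene picture shows the scoop at about (272,240), its handle end at (273,268), and the grey box at (272,165). The side picture shows the box top at (282,262), the scoop pan at (365,245) and the handle end at (410,208). I'll measure on enlarged crops.

```bash
python3 - <<'E'
from h import *
s=cv2.imread('pics/side0.png')[180:340,220:430]; s=cv2.resize(s,None,fx=3.8,fy=3.75,interpolation=cv2.INTER_CUBIC)
cv2.imwrite('pics/sidec.png',s[:600])
s=cv2.imread('pics/scene0.png')[125:275,230:400]; cv2.imwrite('pics/scenec.png',cv2.resize(s,None,fx=4,fy=4,interpolation=cv2.INTER_CUBIC))
E
```

```text
(no output)
```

View pics/sidec.png

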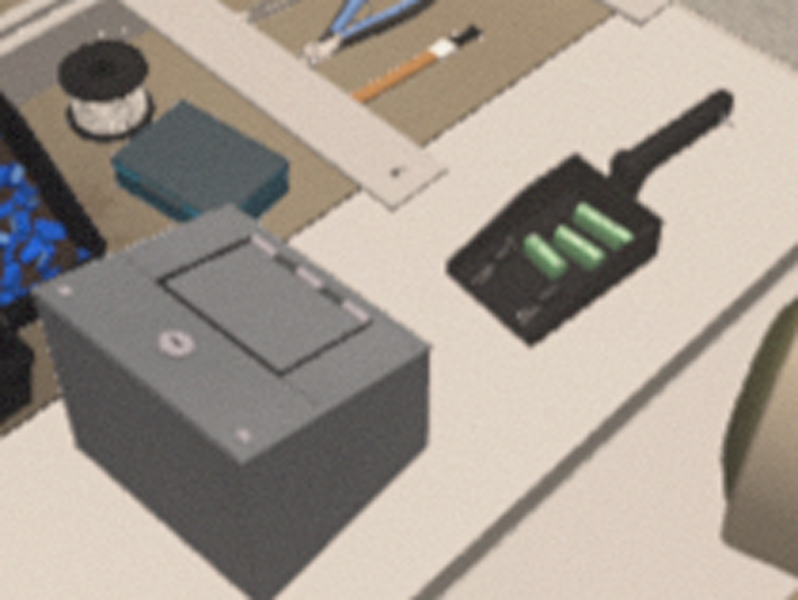

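View pics/scenec.png

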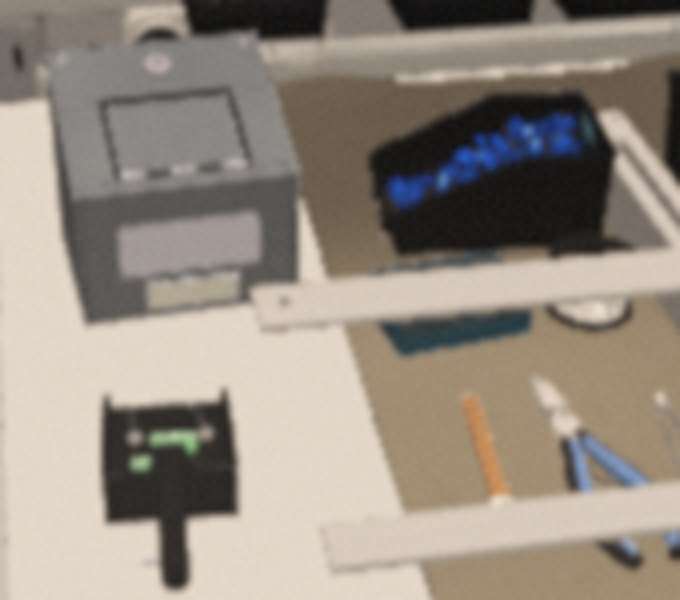

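Side crop: box front top corners at (237,207) and (430,347), rear ones at (38,295) and (243,463). The scoop nose corners are at (450,268) and (530,345), and the handle runs (625,180) to (728,97). All five rejects are in the pan. In the scene crop a rail ends beside the box at (255,300), and I need its height.

```bash
python3 - <<'E'
from h import *
S=load('side0'); C=load('scene0')
def s(u,v): return round(220+u/3.8),round(180+v/3.75)
def c(u,v): return round(230+u/4),round(125+v/4)
def sf(u,v): return 220+u/3.8,180+v/3.75
def cf(u,v): return 230+u/4,125+v/4
print('box side corners FT h.096:',onz(S,*sf(237,207),.096),onz(S,*sf(430,347),.096),'BT .141',onz(S,*sf(38,295),.141),onz(S,*sf(243,463),.141))
print('box scene FT',onz(C,*cf(75,198),.096),onz(C,*cf(297,172),.096),'BT',onz(C,*cf(48,60),.141),onz(C,*cf(257,37),.141),'FB',onz(C,*cf(88,322),0))
print('hinge depth',[pt(S,*s(*p)) for p in [(252,245),(310,280),(365,318)]],'top depth',pt(S,*s(225,300)))
print('nose side',onz(S,*sf(450,268),.01),onz(S,*sf(530,345),.0),'rear top .032',onz(S,*sf(575,155),.032),onz(S,*sf(662,220),.032))
print('handle side .054',onz(S,*sf(628,165),.054),onz(S,*sf(725,92),.054))
print('handle d',[pt(S,*s(*p)) for p in [(640,175),(660,152),(690,127),(715,105)]])
print('handle scene d',[pt(C,*c(*p)) for p in [(175,480),(174,530),(175,575)]],'rear',onz(C,*cf(105,470),.032),onz(C,*cf(237,470),.032))
print('rails',[pt(C,*c(*p)) for p in [(265,298),(330,535),(500,280),(500,530),(255,290)]],[pt(S,*s(*p)) for p in [(395,190),(300,110),(430,170)]])
print('bench',pt(S,*s(600,400)),pt(S,*s(420,270)), 'case',pt(S,*s(200,155)))
# tool axes
from scipy.spatial.transform import Rotation as R
q=manip.sense()['tool_rot'];print(R.from_quat(np.r_[q[1:],q[0]]).as_matrix().round(3))
E
```

```text
box side corners FT h.096: [0.5788 0.0166 0.096 ] [0.4452 0.0436 0.096 ] BT .141 [0.6019 0.139  0.141 ] [0.468  0.1642 0.141 ]
box scene FT [0.4471 0.0384 0.096 ] [0.5833 0.0129 0.096 ] BT [0.4669 0.1426 0.141 ] [0.6041 0.1216 0.141 ] FB [0.4514 0.0478 0.    ]
hinge depth [array([0.555 , 0.0375, 0.1016]), array([0.5142, 0.0427, 0.1023]), array([0.4796, 0.0482, 0.1008])] top depth [0.5377 0.0832 0.1169]
nose side [ 0.4927 -0.0653  0.01  ] [ 0.4301 -0.0465  0.    ] rear top .032 [ 0.4622 -0.1654  0.032 ] [ 0.3958 -0.1438  0.032 ]
handle side .054 [ 0.4247 -0.1544  0.054 ] [ 0.3989 -0.2407  0.054 ]
handle d [array([ 0.4183, -0.1574,  0.0448]), array([ 0.4139, -0.1805,  0.0455]), array([ 0.406 , -0.2069,  0.0488]), array([ 0.4005, -0.2278,  0.053 ])]
handle scene d [array([ 0.4217, -0.191 ,  0.0518]), array([ 0.4063, -0.2307,  0.0533]), array([ 0.3991, -0.248 ,  0.0416])] rear [ 0.3991 -0.143   0.032 ] [ 0.4624 -0.173   0.032 ]
rails [array([ 0.5239, -0.0699,  0.0641]), array([ 0.4658, -0.2776,  0.0649]), array([ 0.6607, -0.109 ,  0.0641]), array([ 0.5419, -0.3094,  0.0639]), array([ 0.5229, -0.0604,  0.0646])] [array([ 0.5267, -0.0603,  0.0638]), array([ 0.6107, -0.0902,  0.0619]), array([ 0.5189, -0.0858,  0.0631])]
bench [ 0.3799 -0.0328 -0.0008] [ 5.102e-01 -6.290e-02 -5.000e-04] case [ 0.66   -0.0524  0.0299]
[[ 0.237 -0.     0.972]
 [-0.972  0.001  0.237]
 [-0.001 -1.     0.   ]]
```

```bash
cat >> h.py <<'E'
from scipy.spatial.transform import Rotation as R
from scipy.linalg import expm, logm
def cur():
    s=manip.sense(); q=s['tool_rot']; T=np.eye(4); T[:3,:3]=R.from_quat(np.r_[q[1:],q[0]]).as_matrix(); T[:3,3]=s['tcp_pos']; return T
OFF=0.0187
def toolR(head,lean):  # jaw x = scoop -y ; lean>0: body leans back (-x of scoop)
    d=np.array([np.cos(head),np.sin(head),0]); x=np.array([np.sin(head),-np.cos(head),0]); y=np.sin(lean)*d-np.cos(lean)*np.array([0,0,1]); return np.c_[x,y,np.cross(x,y)]
def grasp(p,head,lean,back=0):
    T=np.eye(4);T[:3,:3]=toolR(head,lean);T[:3,3]=np.array(p)+T[:3,1]*(OFF-back);return T
def plan(T,n,Tc=None):
    D=np.linalg.inv(cur() if Tc is None else Tc)@T; D=np.real(expm(logm(D)/n)); r=R.from_matrix(D[:3,:3]).as_rotvec()
    print(n,'rows:',r.round(4).tolist(),'pre',(D[:3,3]*1e3).round(2).tolist(),'post',(D[:3,:3].T@D[:3,3]*1e3).round(2).tolist(),'deg %.1f mm %.1f'%(np.degrees(np.linalg.norm(r)),1e3*np.linalg.norm(D[:3,3])))
E
python3 - <<'E'
from h import *
H=np.radians(71.6)
T=grasp([.4172,-.1887,.045],H,np.radians(25),.11)
print(T.round(3)); plan(T,16)
E
```

```text
[[ 0.949  0.133  0.286  0.405]
 [-0.316  0.401  0.86  -0.225]
 [ 0.    -0.906  0.423  0.128]
 [ 0.     0.     0.     1.   ]]
16 rows: [0.0249, -0.0621, 0.0137] pre [-2.99, 12.42, 24.95] post [-1.27, 13.06, 24.76] deg 3.9 mm 28.0
```

Request:
{"name": "play_rows", "arguments": {
  "rows": [
    [[0.033,-0.083,0.018,-3,17,33.2,-1],[0.033,-0.083,0.018,-3,17,33.2,-1],[0.033,-0.083,0.018,-3,17,33.2,-1],[0.033,-0.083,0.018,-3,17,33.2,-1],[0.033,-0.083,0.018,-3,17,33.2,-1],[0.033,-0.083,0.018,-3,17,33.2,-1],[0.033,-0.083,0.018,-3,17,33.2,-1],[0.033,-0.083,0.018,-3,17,33.2,-1],[0.033,-0.083,0.018,-3,17,33.2,-1],[0.033,-0.083,0.018,-3,17,33.2,-1]]
  ]
}}

```text
clock: 0.98
tcp_pos: [0.3895, -0.3051, 0.1256]
tool_rot: [0.802, -0.547, 0.147, -0.189]
contact_force: [0.8, 0.9, -0.2]
finger_gap: 0.0879
```

```bash
python3 - <<'E'
from h import *
H=np.radians(71.6)
T=grasp([.4172,-.1887,.045],H,np.radians(25),.11)
print(cur().round(3),manip.sense()['joints'].round(2)); plan(T,4);plan(T,3)
E
```

```text
[[ 0.885  0.143  0.443  0.39 ]
 [-0.464  0.329  0.822 -0.305]
 [-0.028 -0.933  0.358  0.126]
 [ 0.     0.     0.     1.   ]] [-1.06  0.47  1.56  0.3   1.34 -0.67]
4 rows: [0.017, -0.0401, 0.0093] pre [-4.65, 7.18, 18.47] post [-3.84, 7.53, 18.52] deg 2.5 mm 20.4
3 rows: [0.0226, -0.0534, 0.0125] pre [-6.38, 9.49, 24.61] post [-4.94, 10.12, 24.69] deg 3.4 mm 27.1
```

Request:
{"name": "play_rows", "arguments": {
  "rows": [
    [[0.017,-0.04,0.009,-4.5,7.2,18.5,-1],[0.017,-0.04,0.009,-4.5,7.2,18.5,-1],[0.017,-0.04,0.009,-4.5,7.2,18.5,-1],[0,0,0,0,0,0,-1],[0,0,0,0,0,0,-1]]
  ]
}}

```text
clock: 1.4
tcp_pos: [0.4021, -0.2472, 0.1277]
tool_rot: [0.824, -0.536, 0.102, -0.151]
contact_force: [0.0, -1.5, 0.1]
finger_gap: 0.0878
```

```bash
python3 - <<'E'
from h import *
H=np.radians(71.6)
T=grasp([.4172,-.1887,.045],H,np.radians(25),.11)
print(cur().round(3),manip.sense()['joints'].round(2)); plan(T,1)
snap('wrist','w1')
E
```

```text
[[ 0.934  0.139  0.33   0.402]
 [-0.358  0.38   0.853 -0.247]
 [-0.007 -0.915  0.404  0.128]
 [ 0.     0.     0.     1.   ]] [-0.99  0.44  1.63  0.34  1.34 -0.74]
1 rows: [0.0199, -0.0439, 0.0122] pre [-5.12, 8.65, 19.64] post [-4.15, 9.1, 19.67] deg 2.8 mm 22.1
```

View pics/w1.png

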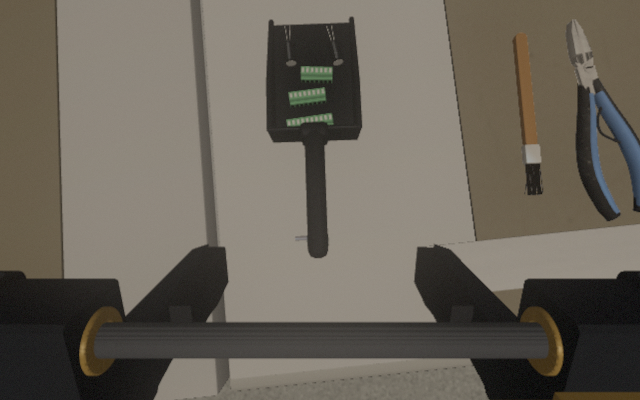

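Wrist view: handle from (314,142) to (318,252), pan rear edge at row 138, nose tips at (271,20) and (352,18). I'll refine the scoop pose from this.

```bash
python3 - <<'E'
from h import *
d=load('w1')
print('handle',onz(d,314.5,150,.054),onz(d,317.5,235,.054),pt(d,315,170),pt(d,317,220),'rear',onz(d,269,138,.032)if 0 else (onz(d,267,130,.032),onz(d,361,128,.032)),'nose',onz(d,271,21,.01),onz(d,353,19,.01))
a=onz(d,314.5,150,.054);b=onz(d,317.5,235,.054);n=(onz(d,271,21,.01)+onz(d,353,19,.01))/2
for p,q in((b,a),(b,n)): print(np.degrees(np.arctan2(*(q-p)[1::-1])))
print(n)
E
```

```text
handle [ 0.4238 -0.178   0.054 ] [ 0.4047 -0.234   0.054 ] [ 0.4191 -0.1915  0.0547] [ 0.408  -0.2243  0.0542] rear (array([ 0.3967, -0.1449,  0.032 ]), array([ 0.4648, -0.1695,  0.032 ])) nose [ 0.4321 -0.0478  0.01  ] [ 0.4987 -0.0717  0.01  ]
71.16695756523798
70.79421437435461
[ 0.4654  -0.05975  0.01   ]
```

```bash
python3 - <<'E'
from h import *
H=np.radians(71); g=[.4196,-.1914,.045]
T=grasp(g,H,np.radians(25),.09); plan(T,2); plan(grasp(g,H,np.radians(25)),4,T)
E
```

```text
2 rows: [0.0101, -0.0175, 0.0042] pre [-1.26, 14.13, 9.51] post [-1.03, 14.23, 9.38] deg 1.2 mm 17.1
4 rows: [0.0, 0.0, -0.0] pre [0.0, 22.5, -0.0] post [0.0, 22.5, -0.0] deg 0.0 mm 22.5
```

Request:
{"name": "play_rows", "arguments": {
  "rows": [
    [[0.01,-0.0175,0.004,-1.3,14.1,9.5,-1],[0.01,-0.0175,0.004,-1.3,14.1,9.5,-1],[0,0,0,0,22.5,0,-1],[0,0,0,0,22.5,0,-1],[0,0,0,0,22.5,0,-1],[0,0,0,0,16,0,-1],[0,0,0,0,6.5,0,-1],[0,0,0,0,0,0,-1],[0,0,0,0,0,0,0.5]]
  ]
}}

```text
clock: 2.2
tcp_pos: [0.4223, -0.1841, 0.0282]
tool_rot: [0.832, -0.53, 0.089, -0.139]
contact_force: [0.3, 0.1, 0.5]
finger_gap: 0.0832
```

```bash
python3 - <<'E'
from h import *
H=np.radians(71); g=[.4196,-.1914,.045]
T=cur(); print((T[:3,3]-OFF*T[:3,1]).round(4), (toolR(H,np.radians(25)).T@T[:3,:3]).round(3),manip.sense()['finger_gap'])
E
```

```text
[ 0.4197 -0.1916  0.0451] [[ 1.  0. -0.]
 [-0.  1. -0.]
 [ 0.  0.  1.]] 0.08319057312751048
```

Precisely in place. Close.

Request:
{"name": "play_rows", "arguments": {
  "rows": [
    [[0,0,0,0,0,0,1],[0,0,0,0,0,0,1],[0,0,0,0,0,0,1],[0,0,0,0,0,0,1],[0,0,0,0,0,0,1],[0,0,0,0,0,0,1],[0,0,0,0,0,0,1],[0,0,0,0,0,0,1],[0,0,0,0,0,0,1]]
  ]
}}

```text
clock: 2.95
tcp_pos: [0.4221, -0.183, 0.0278]
tool_rot: [0.832, -0.529, 0.089, -0.139]
contact_force: [0.3, 0.4, 0.5]
finger_gap: 0.0238
```

```bash
python3 - <<'E'
from h import *
T=cur(); print((T[:3,3]-OFF*T[:3,1]).round(4),manip.sense()['finger_gap'])
T2=T.copy(); T2[2,3]+=.12; plan(T2,8)
E
```

```text
[ 0.4195 -0.1905  0.0447] 0.02382006322059465
8 rows: [0.0, -0.0, 0.0] pre [-0.01, -13.59, 6.35] post [-0.01, -13.59, 6.35] deg 0.0 mm 15.0
```

Request:
{"name": "play_rows", "arguments": {
  "rows": [
    [[0,0,0,0,0,0,1],[0,0,0,0,0,0,1],[0,0,0,0,0,0,1],[0,0,0,0,0,0,1],[0,0,0,0,0,0,1],[0,0,0,0,0,0,1]]
  ]
}}

```text
clock: 3.45
tcp_pos: [0.4221, -0.183, 0.0278]
tool_rot: [0.832, -0.529, 0.089, -0.139]
contact_force: [0.1, 0.2, -0.5]
finger_gap: 0.0137
```

Request:
{"name": "play_rows", "arguments": {
  "rows": [
    [[0,0,0,0,-3.6,1.7,1],[0,0,0,0,-7.2,3.4,1],[0,0,0,0,-13.6,6.3,1],[0,0,0,0,-18,8.4,1],[0,0,0,0,-20,9.3,1],[0,0,0,0,-20,9.3,1],[0,0,0,0,-15,7,1],[0,0,0,0,-7.2,3.4,1],[0,0,0,0,-3.6,1.7,1],[0,0,0,0,0,0,1]]
  ]
}}

```text
clock: 4.28
tcp_pos: [0.4221, -0.1832, 0.1476]
tool_rot: [0.832, -0.53, 0.088, -0.139]
contact_force: [0.5, -0.6, -1.8]
finger_gap: 0.0137
```

```bash
python3 - <<'E'
from h import *
T=cur(); print((T[:3,3]-OFF*T[:3,1]).round(4),manip.sense()['finger_gap'])
d=snap('side','s2'); w=snap('wrist','w2')
im=np.vstack([cv2.resize(cv2.imread('pics/s2.png')[140:290,300:460],(480,450)) , ])
w=cv2.imread('pics/w2.png')[0:300,200:440]
cv2.imwrite('pics/c2.png',np.hstack([im,cv2.resize(w,(320,400))[:].copy() if 0 else cv2.resize(w,(320,450))]))
E
```

```text
[ 0.4196 -0.1907  0.1645] 0.01370044919011938
```

View pics/c2.png

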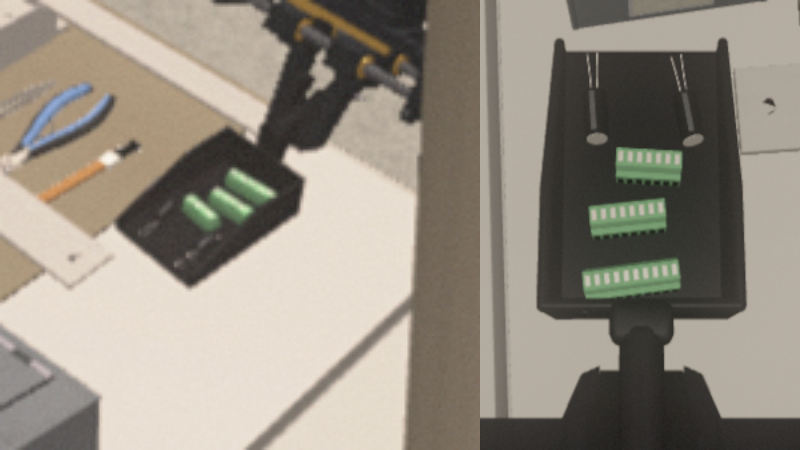

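All five rejects are still in the pan and the scoop hangs level-ish. In the wrist crop the lip line is at row 52 (columns 567–717) and the rear wall top is at row 305. Now I'll measure the scoop in the tool frame.

```bash
python3 - <<'E'
from h import *
d=load('w2')
def w(u,v): return round(200+(u-480)*.75),round(v/1.5)
for n,p in dict(lipL=(575,58),lipM=(640,58),lipR=(710,58),floor=(640,100),floor2=(640,130),floor3=(585,240),floor4=(700,240),tipL=(560,44),tipR=(722,44),rearL=(545,308),rearR=(738,308)).items(): print(n,w(*p),pt(d,*w(*p)))
dep=d['depth']; pts=np.array([pt(d,u,v) for v in range(40,195,4) for u in range(262,382,6)])
# floor plane ransac
best=None; rng=np.random.default_rng(0)
for _ in range(500):
    a=pts[rng.choice(len(pts),3,False)]; n=np.cross(a[1]-a[0],a[2]-a[0]); l=np.linalg.norm(n)
    if l<1e-5: continue
    n/=l; m=abs((pts-a[0])@n)<.0015
    if best is None or m.sum()>best.sum(): best=m
q=pts[best]; c=q.mean(0); n=np.linalg.svd(q-c)[2][2]; n*=np.sign(n[2]); print(best.sum(),len(pts),c,n)
dd=np.array([np.cos(np.radians(71)),np.sin(np.radians(71)),0]); print('nose-down pitch deg',np.degrees(np.arcsin(n@dd)))
G=np.array([.4196,-.1907,.1645]); print('floor under grip height',(G-c)@n)
E
```

```text
lipL (271, 39) [ 0.4363 -0.0528  0.1222]
lipM (320, 39) [ 0.4635 -0.0617  0.1215]
lipR (372, 39) [ 0.4923 -0.0719  0.1219]
floor (320, 67) [ 0.4577 -0.0786  0.1224]
floor2 (320, 87) [ 0.4539 -0.0898  0.1217]
floor3 (279, 160) [ 0.4183 -0.1233  0.1228]
floor4 (365, 160) [ 0.4637 -0.1388  0.1224]
tipL (260, 29) [ 0.4318 -0.0514  0.132 ]
tipR (382, 29) [ 0.4959 -0.0737  0.1324]
rearL (249, 205) [ 0.3998 -0.147   0.1535]
rearR (394, 205) [ 0.4631 -0.1687  0.1528]
558 780 [ 0.44957276 -0.10367581  0.12230717] [0.00464682 0.0044332  0.99997938]
nose-down pitch deg 0.3268471428728865
floor under grip height 0.04166688786724205
```

```bash
cat >> h.py <<'E'
HB=np.radians(79.1); HINGE=np.array([.516,.041,.100])
def scoop(X,Z,th,lat=0,H=None,hb=None):  # lip at (X,Z) mm in hinge frame, th deg nose-down
    h=HB if hb is None else hb; p=HINGE if H is None else H
    d=np.array([np.cos(h),np.sin(h),0]); yl=np.array([-np.sin(h),np.cos(h),0]); t=np.radians(th)
    xs=np.cos(t)*d-np.sin(t)*np.array([0,0,1]); zs=np.sin(t)*d+np.cos(t)*np.array([0,0,1])
    L=p+X/1e3*d+Z/1e3*np.array([0,0,1])+lat/1e3*yl
    return grasp(L-.140*xs+.0447*zs,h,np.radians(25)-t)
E
python3 - <<'E'
from h import *
T=scoop(15,55,10); print(T[:3,3]); plan(T,8)
E
```

```text
[ 0.49514824 -0.06728166  0.20526884]
8 rows: [-0.022, -0.0166, 0.0058] pre [5.01, -1.08, 17.94] post [5.3, -1.5, 17.83] deg 1.6 mm 18.7
```

Request:
{"name": "play_rows", "arguments": {
  "rows": [
    [[-0.011,-0.008,0.003,2.5,-0.6,9,1],[-0.022,-0.0166,0.006,5.1,-1.1,17.9,1],[-0.022,-0.0166,0.006,5.1,-1.1,17.9,1],[-0.022,-0.0166,0.006,5.1,-1.1,17.9,1],[-0.022,-0.0166,0.006,5.1,-1.1,17.9,1],[-0.022,-0.0166,0.006,5.1,-1.1,17.9,1],[-0.022,-0.0166,0.006,5.1,-1.1,17.9,1],[-0.022,-0.0166,0.006,5.1,-1.1,17.9,1],[-0.011,-0.008,0.003,2.5,-0.6,9,1],[0,0,0,0,0,0,1]]
  ]
}}

```text
clock: 5.22
tcp_pos: [0.4964, -0.0659, 0.2062]
tool_rot: [0.79, -0.606, 0.057, -0.074]
contact_force: [-0.0, 0.0, -2.7]
finger_gap: 0.0139
```

```bash
python3 - <<'E'
from h import *
T=scoop(15,55,10); print(cur().round(3)); plan(T,1)
snap('wrist','w3'); snap('side','s3'); print(manip.sense()['joints'].round(2))
cv2.imwrite('pics/s3c.png',cv2.resize(cv2.imread('pics/s3.png')[200:350,210:410],(800,600),interpolation=cv2.INTER_CUBIC))
E
```

```text
[[ 0.983  0.048  0.18   0.496]
 [-0.186  0.254  0.949 -0.066]
 [ 0.    -0.966  0.258  0.206]
 [ 0.     0.     0.     1.   ]]
1 rows: [0.0008, 0.0032, -0.0008] pre [-0.97, 0.48, -1.73] post [-0.96, 0.48, -1.73] deg 0.2 mm 2.0
[-0.5   0.33  1.5   0.25  1.4  -0.37]
```

View pics/w3.png

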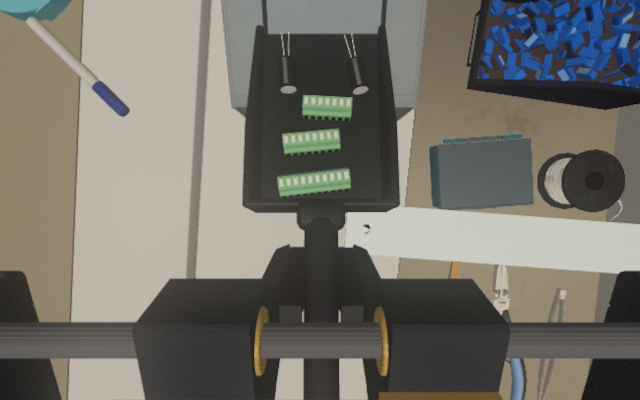

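The wrist view shows the box top behind the pan, with the opening's side slits near (267,15) and (382,15) and the box front corners at about (235,108) and (408,112). I'll enlarge this.

```bash
python3 - <<'E'
from h import *
cv2.imwrite('pics/w3c.png',cv2.resize(cv2.imread('pics/w3.png')[0:120,220:430],(798,456),interpolation=cv2.INTER_CUBIC))
E
```

```text
(no output)
```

View pics/w3c.png

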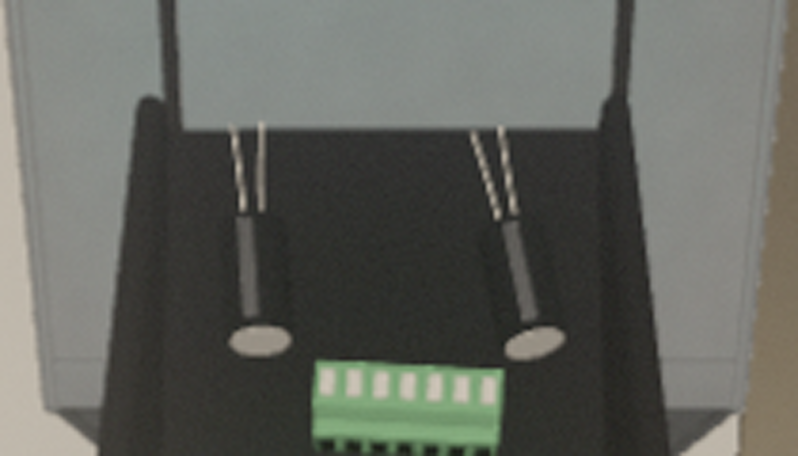

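View pics/s3c.png

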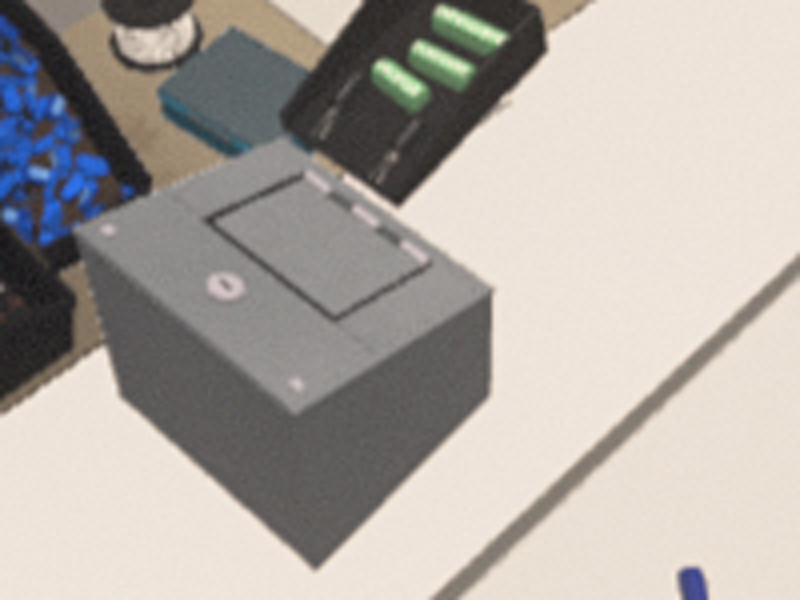

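Wrist crop: box front corners (45,408) and (745,410); slits run left (167,5)→(173,100) and right (626,5)→(619,100). Side crop: the opening corners are (208,220), (335,318), (430,265) and (305,173).

```bash
python3 - <<'E'
from h import *
W=load('w3');S=load('s3')
d=np.array([np.cos(HB),np.sin(HB),0]); n=-np.sin(.349)*d+np.cos(.349)*np.array([0,0,1]); yl=np.array([-d[1],d[0],0])
def onp(D,u,v):
    K=D['camera_matrix'];P=D['pose'];r=P[:3,:3]@[(u-K[0,2])/K[0,0],(v-K[1,2])/K[1,1],1]; o=P[:3,3]
    return o+r*((HINGE-o)@n)/(r@n)
w=lambda u,v:onp(W,220+u/3.8,v/3.8); s=lambda u,v:onp(S,210+u/4,200+v/4)
def rel(p): q=p-HINGE; return (np.array([q@d,q@yl,q[2]])*1e3).round(1)
for nm,f,ps in (('w',w,[(45,408),(745,410),(167,5),(173,100),(626,5),(619,100),(10,50),(785,50)]),('s',s,[(208,220),(335,318),(430,265),(305,173),(290,135),(492,292),(78,232),(297,413)])):
    for p in ps: print(nm,p,rel(f(*p)))
print('wrist depth top',[rel(pt(W,220+round(u/3.8),round(v/3.8))) for u,v in[(60,200),(60,20),(720,200),(400,60)]])
print('scoop now L tip',[rel(pt(W,220+round(u/3.8),round(v/3.8))) for u,v in[(150,105),(612,105),(185,140),(595,140)]])
E
```

```text
w (45, 408) [-13.9  67.7  -5.1]
w (745, 410) [-13.9 -74.7  -5. ]
w (167, 5) [53.7 38.5 19.5]
w (173, 100) [39.1 38.3 14.2]
w (626, 5) [ 53.9 -45.1  19.6]
w (619, 100) [ 39.3 -45.   14.3]
w (10, 50) [46.8 67.9 17. ]
w (785, 50) [ 47.2 -75.   17.2]
s (208, 220) [ 60.9 -41.9  22.2]
s (335, 318) [60.3 39.9 21.9]
s (430, 265) [-0.  40.8 -0. ]
s (305, 173) [ -0.5 -42.9  -0.2]
s (290, 135) [-16.  -70.1  -5.8]
s (492, 292) [-9.5 70.8 -3.5]
s (78, 232) [112.1 -67.8  40.8]
s (297, 413) [111.1  70.3  40.4]
wrist depth top [array([21.9, 60.4, 10.3]), array([50.4, 57.6, 21. ]), array([ 22.1, -64.7,  10.6]), array([44.5, -3.8, 18.2])]
scoop now L tip [array([14.5, 33.5, 69.3]), array([ 14.6, -34.4,  69.8]), array([13.7, 29.4, 59.2]), array([ 13.2, -33.6,  60.9])]
```

```bash
python3 - <<'E'
from h import *
d=np.array([np.cos(HB),np.sin(HB),0]);yl=np.array([-d[1],d[0],0]); h=HINGE-.001*d-.0022*yl; print(h.tolist())
open('h.py','a').write(f'HINGE=np.array({h.round(5).tolist()})\n')
import h as m; m.HINGE=h
A=m.scoop(48,30,20);B=m.scoop(48,-10,22);plan(A,6);plan(B,8,A)
E
```

```text
[0.5179712137249424, 0.0396020313127258, 0.1]
6 rows: [-0.029, 0.0, -0.0002] pre [0.29, 2.03, 6.92] post [0.29, 1.83, 6.97] deg 1.7 mm 7.2
8 rows: [-0.0044, -0.0, -0.0] pre [-0.0, 4.52, -0.01] post [-0.0, 4.52, 0.01] deg 0.3 mm 4.5
```

Request:
{"name": "play_rows", "arguments": {
  "rows": [
    [[-0.029,0,0,0.3,2,6.9,1],[-0.029,0,0,0.3,2,6.9,1],[-0.029,0,0,0.3,2,6.9,1],[-0.029,0,0,0.3,2,6.9,1],[-0.029,0,0,0.3,2,6.9,1],[-0.029,0,0,0.3,2,6.9,1],[0,0,0,0,0,0,1],[0,0,0,0,0,0,1]]
  ]
}}

```text
clock: 5.98
tcp_pos: [0.5054, -0.0266, 0.2014]
tool_rot: [0.734, -0.672, 0.065, -0.07]
contact_force: [0.6, 0.3, -1.6]
finger_gap: 0.0139
```

```bash
cat >> h.py <<'E'
def where():  # lip in hinge frame, pitch
    T=cur(); d=np.array([np.cos(HB),np.sin(HB),0]);yl=np.array([-d[1],d[0],0]); y=T[:3,1]
    lean=np.arctan2(y@d,-y[2]); t=np.radians(25)-lean
    xs=np.cos(t)*d-np.sin(t)*np.array([0,0,1]); zs=np.sin(t)*d+np.cos(t)*np.array([0,0,1])
    q=T[:3,3]-OFF*y+.140*xs-.0447*zs-HINGE
    print('lip X %.1f lat %.1f Z %.1f th %.1f'%(q@d*1e3,q@yl*1e3,q[2]*1e3,np.degrees(t)),'F',manip.sense()['contact_force'].round(2),'J',manip.sense()['joints'].round(2))
E
python3 - <<'E'
from h import *
where(); B=scoop(48,-10,22);plan(B,8); plan(scoop(50,-22,40),8,B)
E
```

```text
lip X 47.4 lat -0.2 Z 30.3 th 19.9 F [ 0.56  0.3  -1.64] J [-0.33  0.33  1.49  0.09  1.33 -0.16]
8 rows: [-0.0045, -0.0001, -0.0002] pre [-0.01, 4.54, 0.08] post [-0.02, 4.54, 0.1] deg 0.3 mm 4.5
8 rows: [-0.0393, -0.0, 0.0] pre [0.0, -2.7, 3.64] post [0.0, -2.84, 3.53] deg 2.3 mm 4.5
```

Request:
{"name": "play_rows", "arguments": {
  "rows": [
    [[-0.0045,0,0,0,4.5,0,1],[-0.0045,0,0,0,4.5,0,1],[-0.0045,0,0,0,4.5,0,1],[-0.0045,0,0,0,4.5,0,1],[-0.0045,0,0,0,4.5,0,1],[-0.0045,0,0,0,4.5,0,1],[-0.0045,0,0,0,4.5,0,1],[-0.0045,0,0,0,4.5,0,1],[0,0,0,0,0,0,1],[0,0,0,0,0,0,1]]
  ]
}}

```text
clock: 6.82
tcp_pos: [0.5062, -0.0235, 0.1659]
tool_rot: [0.722, -0.686, 0.066, -0.069]
contact_force: [-0.2, 0.8, -0.1]
finger_gap: 0.0137
```

```bash
python3 - <<'E'
from h import *
where(); 
S=snap('side','s4'); cv2.imwrite('pics/s4c.png',cv2.resize(cv2.imread('pics/s4.png')[180:330,210:410],(800,600),interpolation=cv2.INTER_CUBIC))
B=scoop(50,-22,40);plan(B,8); plan(scoop(51,-24,52),6,B)
E
```

```text
lip X 47.8 lat -0.4 Z -9.5 th 22.1 F [-0.23  0.76 -0.14] J [-0.31  0.37  1.54  0.05  1.24 -0.13]
8 rows: [-0.0391, 0.0, -0.0] pre [-0.05, -2.59, 3.67] post [-0.05, -2.73, 3.56] deg 2.2 mm 4.5
6 rows: [-0.0349, -0.0, 0.0] pre [0.0, -3.46, 3.16] post [0.0, -3.57, 3.04] deg 2.0 mm 4.7
```

View pics/s4c.png

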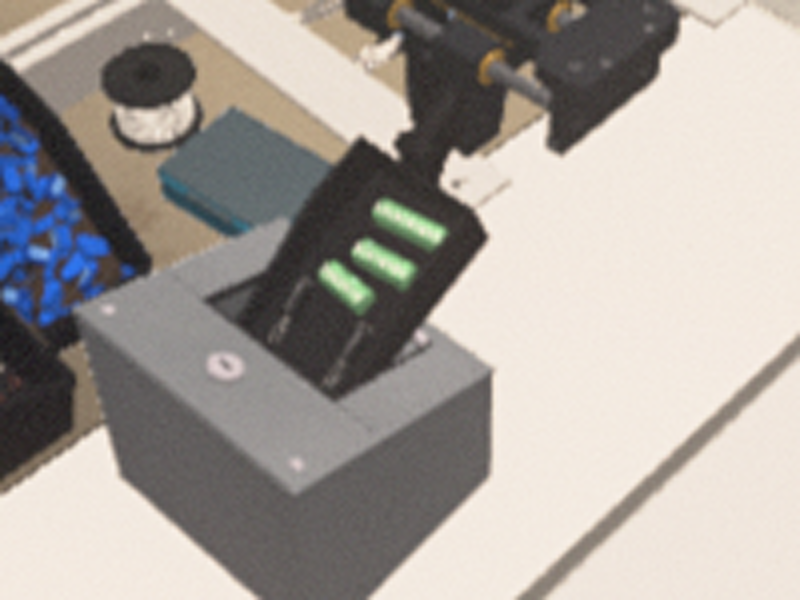

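The picture shows the lip inside the opening with the flap down and the rejects still in the pan. The box has not moved: its corner is at (492,370), matching the earlier (492,292) once the 80-px crop shift is added. Now I'll tip further.

Request:
{"name": "play_rows", "arguments": {
  "rows": [
    [[0,0,0,0,0,0,1],[-0.039,0,0,0,-2.6,3.65,1],[-0.039,0,0,0,-2.6,3.65,1],[-0.039,0,0,0,-2.6,3.65,1],[-0.039,0,0,0,-2.6,3.65,1],[-0.039,0,0,0,-2.6,3.65,1],[-0.039,0,0,0,-2.6,3.65,1],[-0.039,0,0,0,-2.6,3.65,1],[-0.039,0,0,0,-2.6,3.65,1],[0,0,0,0,0,0,1]]
  ]
}}

```text
clock: 7.7
tcp_pos: [0.5124, 0.0077, 0.1846]
tool_rot: [-0.606, 0.79, -0.075, 0.058]
contact_force: [-0.2, -0.2, -0.0]
finger_gap: 0.0137
```

```bash
python3 - <<'E'
from h import *
where(); 
B=scoop(51,-25,58);plan(B,9)
W=snap('wrist','w5'); i=W['image'].astype(int); print('green px',((i[...,1]>i[...,0]+25)&(i[...,1]>i[...,2]+15)).sum(), 'in w3', (lambda j:((j[...,1]>j[...,0]+25)&(j[...,1]>j[...,2]+15))[:200,240:400].sum())(load('w3')['image'].astype(int)))
E
```

```text
lip X 50.9 lat -0.5 Z -21.6 th 40.0 F [-0.16 -0.24 -0.03] J [-0.09  0.4   1.46 -0.27  1.32  0.17]
9 rows: [-0.0349, 0.0001, 0.0001] pre [-0.06, -3.37, 3.05] post [-0.06, -3.48, 2.93] deg 2.0 mm 4.5
green px 0 in w3 2707
```

Request:
{"name": "play_rows", "arguments": {
  "rows": [
    [[-0.035,0,0,0,-3.4,3,1],[-0.035,0,0,0,-3.4,3,1],[-0.035,0,0,0,-3.4,3,1],[-0.035,0,0,0,-3.4,3,1],[-0.035,0,0,0,-3.4,3,1],[-0.035,0,0,0,-3.4,3,1],[-0.035,0,0,0,-3.4,3,1],[-0.035,0,0,0,-3.4,3,1],[-0.035,0,0,0,-3.4,3,1],[0,0,0,0,0,0,1]]
  ]
}}

```text
clock: 8.58
tcp_pos: [0.5191, 0.043, 0.2014]
tool_rot: [-0.475, 0.875, -0.083, 0.045]
contact_force: [0.4, 0.7, 0.3]
finger_gap: 0.0136
```

Request:
{"name": "play_rows", "arguments": {
  "rows": [
    [[0,0,0,0,0,0,1],[0,0,0,0,0,0,1],[0,0,0,0,0,0,1],[0,0,0,0,0,0,1],[0,0,0,0,0,0,1],[0,0,0,0,0,0,1]]
  ]
}}

```text
clock: 9.08
tcp_pos: [0.5189, 0.0424, 0.2018]
tool_rot: [-0.475, 0.875, -0.084, 0.045]
contact_force: [0.8, 1.5, -0.2]
finger_gap: 0.0137
```

```bash
python3 - <<'E'
from h import *
where()
snap('wrist','w6'); snap('side','s6')
a=cv2.resize(cv2.imread('pics/w6.png')[0:240,200:440],(400,400)); b=cv2.resize(cv2.imread('pics/s6.png')[190:320,210:340],(400,400),interpolation=cv2.INTER_CUBIC)
cv2.imwrite('pics/c6.png',cv2.convertScaleAbs(np.hstack([a,b]),alpha=1.5,beta=15))
E
```

```text
lip X 49.5 lat -0.4 Z -24.9 th 58.0 F [ 0.78  1.47 -0.15] J [ 0.11  0.48  1.36 -0.55  1.5   0.39]
```

View pics/c6.png

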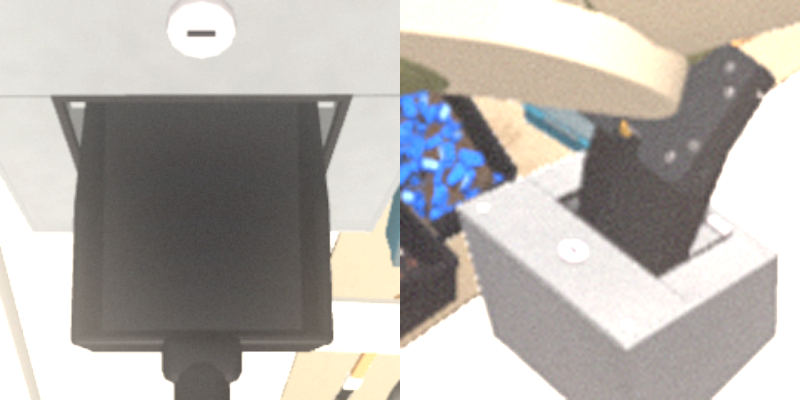

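The pan is empty as far as it shows: floor from row 335 down to the opening's rear edge at row 97. The last stretch by the lip is hidden, so I'll work out how much of the pan is unseen and whether the box has shifted.

```bash
python3 - <<'E'
from h import *
W=load('w6'); d=np.array([np.cos(HB),np.sin(HB),0])
t=np.radians(58);xs=np.cos(t)*d-np.sin(t)*np.array([0,0,1]); zs=np.sin(t)*d+np.cos(t)*np.array([0,0,1]); T=cur();L=T[:3,3]-OFF*T[:3,1]+.140*xs-.0447*zs
for v in (62,66,70,80,100,150,190):
  r=[]
  for u in(275,300,320,340,365):
    q=pt(W,u,v)-L; r.append((round(q@xs*1e3,1),round(q@zs*1e3,1)))
  print(v,r)
a=cv2.cvtColor(load('s3')['image'],cv2.COLOR_RGB2GRAY);b=cv2.cvtColor(load('s6')['image'],cv2.COLOR_RGB2GRAY)
for (y,x,h,w) in((262,255,25,22),(285,268,30,30),(285,310,20,20)):
  m=cv2.matchTemplate(b[y-8:y+h+8,x-8:x+w+8],a[y:y+h,x:x+w],cv2.TM_CCOEFF_NORMED);k=cv2.minMaxLoc(m);print(k[1],k[3][0]-8,k[3][1]-8)
E
```

```text
62 [(np.float64(-20.0), np.float64(4.1)), (np.float64(-20.0), np.float64(3.9)), (np.float64(-20.0), np.float64(4.0)), (np.float64(-20.1), np.float64(4.3)), (np.float64(-19.9), np.float64(3.7))]
66 [(np.float64(-22.5), np.float64(4.2)), (np.float64(-22.5), np.float64(4.2)), (np.float64(-22.4), np.float64(3.8)), (np.float64(-22.2), np.float64(3.7)), (np.float64(-22.5), np.float64(4.1))]
70 [(np.float64(-24.9), np.float64(4.0)), (np.float64(-24.7), np.float64(3.8)), (np.float64(-24.7), np.float64(3.9)), (np.float64(-25.1), np.float64(4.5)), (np.float64(-24.9), np.float64(4.1))]
80 [(np.float64(-30.8), np.float64(3.9)), (np.float64(-30.9), np.float64(4.0)), (np.float64(-31.1), np.float64(4.4)), (np.float64(-30.9), np.float64(4.0)), (np.float64(-31.0), np.float64(4.2))]
100 [(np.float64(-42.6), np.float64(3.6)), (np.float64(-42.8), np.float64(4.0)), (np.float64(-42.8), np.float64(4.1)), (np.float64(-42.7), np.float64(3.9)), (np.float64(-42.8), np.float64(3.9))]
150 [(np.float64(-71.7), np.float64(3.8)), (np.float64(-71.8), np.float64(3.8)), (np.float64(-71.6), np.float64(3.1)), (np.float64(-71.8), np.float64(3.7)), (np.float64(-71.8), np.float64(3.7))]
190 [(np.float64(-94.1), np.float64(3.2)), (np.float64(-94.1), np.float64(2.7)), (np.float64(-94.2), np.float64(3.3)), (np.float64(-94.2), np.float64(3.3)), (np.float64(-94.1), np.float64(3.2))]
0.8416920304298401 0 0
0.9952226281166077 0 0
0.9820935726165771 0 0
```

The box hasn't shifted and the pan is clear up to 20 mm from the lip. I'll press a little deeper (flap about 1 rad) with the lip near the flap's end and shake slightly, so nothing can rest on the ledge.

```bash
python3 - <<'E'
from h import *
B=scoop(48,-36,60);plan(B,5); plan(scoop(48,-36,64),1,B)
E
```

```text
5 rows: [-0.007, -0.0, -0.0001] pre [-0.09, 1.26, 1.55] post [-0.09, 1.25, 1.56] deg 0.4 mm 2.0
1 rows: [-0.0698, -0.0, -0.0] pre [-0.0, -7.34, 5.91] post [-0.0, -7.73, 5.39] deg 4.0 mm 9.4
```

Request:
{"name": "play_rows", "arguments": {
  "rows": [
    [[-0.007,0,0,0,1.3,1.5,1],[-0.007,0,0,0,1.3,1.5,1],[-0.007,0,0,0,1.3,1.5,1],[-0.007,0,0,0,1.3,1.5,1],[-0.007,0,0,0,1.3,1.5,1],[-0.07,0,0,0,-7.3,5.9,1],[0.07,0,0,0,7.7,-5.4,1],[-0.07,0,0,0,-7.3,5.9,1],[0.07,0,0,0,7.7,-5.4,1],[0,0,0,0,0,0,1]]
  ]
}}

```text
clock: 10.02
tcp_pos: [0.5193, 0.0448, 0.192]
tool_rot: [-0.461, 0.882, -0.084, 0.044]
contact_force: [-0.2, 2.3, -0.3]
finger_gap: 0.0141
```

Request:
{"name": "play_rows", "arguments": {
  "rows": [
    [[-0.07,0,0,0,-7.3,5.9,1],[0,0,0,0,0,0,1],[0.07,0,0,0,7.7,-5.4,1],[-0.07,0,0,0,-7.3,5.9,1],[0,0,0,0,0,0,1],[0.07,0,0,0,7.7,-5.4,1],[0,0,0,0,0,0,1],[0,0,0,0,0,0,1],[0,0,0,0,0,0,1],[0,0,0,0,0,0,1]]
  ]
}}

```text
clock: 10.85
tcp_pos: [0.5194, 0.0452, 0.1922]
tool_rot: [-0.459, 0.883, -0.084, 0.044]
contact_force: [-0.6, 1.2, -0.5]
finger_gap: 0.0137
```

```bash
python3 - <<'E'
from h import *
where()
snap('side','s7')
a=cv2.cvtColor(load('s3')['image'],cv2.COLOR_RGB2GRAY);b=cv2.cvtColor(load('s7')['image'],cv2.COLOR_RGB2GRAY)
for (y,x,h,w) in((285,268,30,30),(285,310,20,20)):
  m=cv2.matchTemplate(b[y-8:y+h+8,x-8:x+w+8],a[y:y+h,x:x+w],cv2.TM_CCOEFF_NORMED);k=cv2.minMaxLoc(m);print(k[1],k[3][0]-8,k[3][1]-8)
B=scoop(48,-12,38); plan(B,10)
E
```

```text
lip X 47.7 lat -0.4 Z -36.1 th 60.1 F [-0.62  1.22 -0.53] J [ 0.12  0.51  1.36 -0.58  1.5   0.43]
0.9923790097236633 0 0
0.9830859899520874 0 0
10 rows: [0.0385, 0.0, -0.0] pre [-0.04, 2.01, -4.04] post [-0.04, 1.85, -4.12] deg 2.2 mm 4.5
```

Request:
{"name": "play_rows", "arguments": {
  "rows": [
    [[0.0385,0,0,0,2,-4,1],[0.0385,0,0,0,2,-4,1],[0.0385,0,0,0,2,-4,1],[0.0385,0,0,0,2,-4,1],[0.0385,0,0,0,2,-4,1],[0.0385,0,0,0,2,-4,1],[0.0385,0,0,0,2,-4,1],[0.0385,0,0,0,2,-4,1],[0.0385,0,0,0,2,-4,1],[0.0385,0,0,0,2,-4,1]]
  ]
}}

```text
clock: 11.73
tcp_pos: [0.5109, 0.0015, 0.191]
tool_rot: [-0.621, 0.778, -0.074, 0.059]
contact_force: [-0.7, 1.1, -1.5]
finger_gap: 0.0136
```

```bash
python3 - <<'E'
from h import *
where()
W=snap('wrist','w8'); snap('side','s8')
d=np.array([np.cos(HB),np.sin(HB),0])
t=np.radians(38);xs=np.cos(t)*d-np.sin(t)*np.array([0,0,1]); zs=np.sin(t)*d+np.cos(t)*np.array([0,0,1]); T=cur();L=T[:3,3]-OFF*T[:3,1]+.140*xs-.0447*zs
for v in range(20,80,4):
  print(v,[(round(float(q@xs*1e3)),round(float(q@zs*1e3))) for q in [pt(W,u,v)-L for u in range(275,370,12)]])
S=load('s8')
for v in range(262,284,3):
  print(v,[(round(float(q@xs*1e3)),round(float(q@zs*1e3))) for q in [pt(S,u,v)-L for u in range(266,306,4)]])
print(scoop(48,45,15)[:3,3]); plan(scoop(48,45,15),10)
E
```

```text
lip X 48.5 lat -0.3 Z -12.0 th 37.9 F [-0.68  1.12 -1.5 ] J [-0.12  0.38  1.46 -0.23  1.32  0.13]
20 [(-11, 32), (-11, 32), (-11, 31), (-11, 32), (-11, 32), (-11, 31), (-11, 32), (-11, 32)]
24 [(-9, 25), (-9, 26), (-9, 26), (-9, 26), (-9, 25), (-9, 25), (-9, 25), (-9, 25)]
28 [(-11, 25), (-11, 25), (-11, 25), (-11, 25), (-11, 26), (-11, 25), (-11, 25), (-11, 25)]
32 [(-13, 25), (-13, 25), (-13, 24), (-13, 25), (-13, 24), (-13, 24), (-13, 25), (-13, 24)]
36 [(-15, 24), (-15, 24), (-15, 25), (-15, 24), (-15, 25), (-15, 25), (-15, 24), (-15, 24)]
40 [(-17, 24), (-17, 24), (-17, 24), (-17, 24), (-17, 24), (-17, 24), (-17, 24), (-17, 23)]
44 [(-19, 24), (-19, 24), (-19, 24), (-19, 24), (-19, 24), (-19, 23), (-19, 24), (-20, 24)]
48 [(-21, 23), (-21, 24), (-21, 23), (-21, 23), (-21, 23), (-21, 23), (-21, 23), (-21, 23)]
52 [(-23, 23), (-23, 23), (-23, 23), (-23, 23), (-23, 23), (-23, 23), (-23, 22), (-23, 23)]
56 [(-25, 23), (-25, 22), (-25, 23), (-25, 23), (-25, 22), (-25, 22), (-25, 22), (-25, 23)]
60 [(-27, 22), (-27, 22), (-27, 22), (-27, 22), (-27, 22), (-27, 22), (-27, 22), (-27, 22)
[... 675 characters left out ...]
28, 42), (-30, 34), (-32, 20)]
271 [(2, 61), (-1, 54), (-3, 47), (-6, 42), (-10, 38), (-11, 25), (-15, 25), (-23, 40), (-25, 28), (-23, 1)]
274 [(5, 66), (2, 59), (0, 52), (-3, 47), (-7, 43), (-10, 37), (-11, 25), (-18, 34), (-19, 22), (-22, 15)]
277 [(9, 66), (6, 62), (3, 57), (0, 52), (-3, 46), (-7, 42), (-10, 39), (-13, 30), (-16, 28), (-19, 21)]
280 [(11, 71), (8, 66), (6, 61), (3, 56), (-1, 51), (-4, 46), (-7, 41), (-10, 36), (-13, 32), (-16, 27)]
283 [(14, 76), (11, 71), (8, 67), (5, 60), (2, 56), (0, 50), (-4, 46), (-7, 41), (-10, 36), (-13, 31)]
[ 0.504277   -0.03150676  0.20599565]
10 rows: [0.0401, -0.0002, -0.0001] pre [-0.03, -1.35, -3.36] post [-0.03, -1.48, -3.3] deg 2.3 mm 3.6
```

The depth shows the pan floor about 22 mm above where the tool pose puts it, so the scoop has turned roughly 9° nose-up in the grip. I'll fit its real pose and look, with the last viewed picture.

```bash
python3 - <<'E'
from h import *
def floorfit(f):
    W=load(f); T=cur(); p=np.array([pt(W,u,v) for v in range(60,190,5) for u in range(280,362,8)]); c=np.median(p,0)
    for _ in range(4):
        n=np.linalg.svd(p-p.mean(0))[2][2]; n*=np.sign(n[2]); r=abs((p-p.mean(0))@n); p=p[r<max(.002,np.median(r)*2)]
    d=np.array([np.cos(HB),np.sin(HB),0]); return len(p),np.degrees(np.arctan2(n@d,n[2])),p.mean(0),n
k,th,c,n=floorfit('w8'); print(k,th,c,n)
T=cur();G=T[:3,3]-OFF*T[:3,1]; print('G above floor',(G-c)@n, 'z of c rel',c-HINGE)
print('w6 pitch',floorfit('w6')[:2])
a=cv2.resize(cv2.imread('pics/w8.png')[0:240,200:440],(400,400)); b=cv2.resize(cv2.imread('pics/s8.png')[180:320,210:350],(400,400),interpolation=cv2.INTER_CUBIC)
cv2.imwrite('pics/c8.png',cv2.convertScaleAbs(np.hstack([a,b]),alpha=1.6,beta=20))
E
```

```text
286 28.192229065097763 [0.52018322 0.0502542  0.13746923] [0.08605098 0.4645376  0.88136261]
G above floor 0.04142575416061763 z of c rel [0.00221322 0.0106542  0.03746923]
w6 pitch (221, np.float64(57.39233386392578))
```

View pics/c8.png

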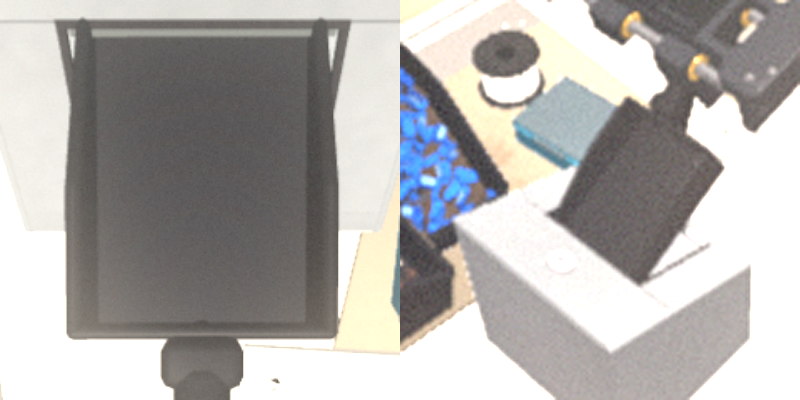

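The pan is empty (left half) and the box is in place. The scoop has turned 9.7° in the grip, which leaves its nose just under the opening's rear edge with the flap about 0.25 open. I'll correct the model for the slip, then draw back and press once more so the flap is certainly well open with everything inside. After that I withdraw.

```bash
sed -i 's/np.radians(25)-t)/np.radians(25-SLIP)-t)/; s/t=np.radians(25)-lean/t=np.radians(25-SLIP)-lean/' h.py; echo 'SLIP=9.7' >> h.py
python3 - <<'E'
from h import *
where(); A=scoop(52,-3,32); B=scoop(48,-12,36); plan(A,5);plan(B,4,A)
E
```

```text
lip X 66.7 lat -0.4 Z 3.7 th 28.3 F [ 0.48  1.08 -0.18] J [-0.12  0.38  1.46 -0.23  1.32  0.13]
5 rows: [-0.0131, -0.0003, -0.0002] pre [-0.07, 0.42, -1.7] post [-0.07, 0.44, -1.69] deg 0.8 mm 1.8
4 rows: [-0.0175, 0.0, -0.0] pre [-0.0, 0.31, 0.84] post [-0.0, 0.29, 0.85] deg 1.0 mm 0.9
```

Request:
{"name": "play_rows", "arguments": {
  "rows": [
    [[-0.013,0,0,-0.1,0.4,-1.7,1],[-0.013,0,0,-0.1,0.4,-1.7,1],[-0.013,0,0,-0.1,0.4,-1.7,1],[-0.013,0,0,-0.1,0.4,-1.7,1],[-0.013,0,0,-0.1,0.4,-1.7,1],[-0.0175,0,0,0,0.3,0.8,1],[-0.0175,0,0,0,0.3,0.8,1],[-0.0175,0,0,0,0.3,0.8,1],[-0.0175,0,0,0,0.3,0.8,1],[0,0,0,0,0,0,1]]
  ]
}}

```text
clock: 12.67
tcp_pos: [0.5094, -0.0039, 0.1888]
tool_rot: [-0.566, 0.819, -0.078, 0.053]
contact_force: [0.2, 0.8, -0.5]
finger_gap: 0.0134
```

```bash
cat >> h.py <<'E'
def floorfit(f):
    W=load(f); p=np.array([pt(W,u,v) for v in range(70,190,5) for u in range(280,362,8)])
    for _ in range(4):
        n=np.linalg.svd(p-p.mean(0))[2][2]; n*=np.sign(n[2]); r=abs((p-p.mean(0))@n); p=p[r<max(.002,np.median(r)*2)]
    d=np.array([np.cos(HB),np.sin(HB),0]); T=cur(); G=T[:3,3]-OFF*T[:3,1]; print('fit pitch %.1f n %d G above floor %.4f'%(np.degrees(np.arctan2(n@d,n[2])),len(p),(G-p.mean(0))@n))
def boxshift(f):
    a=cv2.cvtColor(load('s3')['image'],cv2.COLOR_RGB2GRAY);b=cv2.cvtColor(load(f)['image'],cv2.COLOR_RGB2GRAY)
    for (y,x,h,w) in((285,268,30,30),(285,310,20,20)):
        k=cv2.minMaxLoc(cv2.matchTemplate(b[y-8:y+h+8,x-8:x+w+8],a[y:y+h,x:x+w],cv2.TM_CCOEFF_NORMED));print('box shift px',k[1],k[3][0]-8,k[3][1]-8)
E
python3 - <<'E'
from h import *
where(); snap('wrist','w9'); floorfit('w9'); snap('side','s9'); boxshift('s9')
plan(scoop(45,5,35),4)
E
```

```text
lip X 49.2 lat 0.2 Z -12.2 th 36.1 F [ 0.16  0.8  -0.5 ] J [-0.07  0.41  1.46 -0.37  1.34  0.22]
fit pitch 35.7 n 264 G above floor 0.0418
box shift px 0.9922600388526917 0 0
box shift px 0.9836304783821106 0 0
4 rows: [0.0043, 0.0001, -0.0001] pre [0.02, -3.09, -2.66] post [0.02, -3.1, -2.65] deg 0.2 mm 4.1
```

```bash
python3 - <<'E'
from h import *
A=scoop(45,5,35);B=scoop(10,70,15);plan(B,10,A)
E
```

```text
10 rows: [0.0349, -0.0, 0.0] pre [-0.0, -1.43, -6.74] post [-0.0, -1.66, -6.68] deg 2.0 mm 6.9
```

Request:
{"name": "play_rows", "arguments": {
  "rows": [
    [[0,0,0,0,0,0,1],[0,0,0,0,0,0,1],[0.004,0,0,0,-3.1,-2.7,1],[0.004,0,0,0,-3.1,-2.7,1],[0.004,0,0,0,-3.1,-2.7,1],[0.004,0,0,0,-3.1,-2.7,1],[0,0,0,0,0,0,1]]
  ]
}}

```text
clock: 13.35
tcp_pos: [0.5085, -0.0107, 0.2056]
tool_rot: [-0.573, 0.814, -0.078, 0.055]
contact_force: [-0.4, -0.0, -0.2]
finger_gap: 0.0137
```

Request:
{"name": "play_rows", "arguments": {
  "rows": [
    [[0.035,0,0,0,-1.4,-6.7,1],[0.035,0,0,0,-1.4,-6.7,1],[0.035,0,0,0,-1.4,-6.7,1],[0.035,0,0,0,-1.4,-6.7,1],[0.035,0,0,0,-1.4,-6.7,1],[0.035,0,0,0,-1.4,-6.7,1],[0.035,0,0,0,-1.4,-6.7,1],[0.035,0,0,0,-1.4,-6.7,1],[0.035,0,0,0,-1.4,-6.7,1],[0.035,0,0,0,-1.4,-6.7,1]]
  ]
}}

```text
clock: 14.18
tcp_pos: [0.4961, -0.0724, 0.2307]
tool_rot: [0.706, -0.702, 0.067, -0.067]
contact_force: [-0.4, -0.1, -1.3]
finger_gap: 0.0138
```

```bash
python3 - <<'E'
from h import *
where(); snap('wrist','w10'); floorfit('w10'); S=snap('side','s10'); boxshift('s10')
d=np.array([np.cos(HB),np.sin(HB),0]); n=-np.sin(.349)*d+np.cos(.349)*np.array([0,0,1])
print('flap surface height over top plane mm')
for v in range(246,282,5): print([round(float((pt(S,u,v)-HINGE)@n*1e3),1) for u in range(258,320,6)])
G=np.array([.4196,-.1907,.075]); # staging above original spot
T=grasp(G,np.radians(71),np.radians(25-SLIP)); plan(T,14)
M=grasp([.45,-.15,.17],np.radians(73),np.radians(25-SLIP)); plan(M,8); plan(T,6,M)
E
```

```text
lip X 9.5 lat 0.3 Z 70.1 th 14.9 F [-0.39 -0.15 -1.32] J [-0.38  0.3   1.44  0.01  1.4  -0.2 ]
fit pitch 15.2 n 264 G above floor 0.0414
box shift px 0.9919012784957886 0 0
box shift px 0.9780930280685425 0 0
flap surface height over top plane mm
[-0.3, 0.1, -0.4, -0.3, -0.0, 0.1, 0.1, -71.9, -68.8, -66.3, -62.3]
[-0.1, -0.0, 0.3, -0.4, 0.3, 0.1, -0.3, -0.2, -72.5, -69.8, -66.4]
[0.5, -0.2, -0.7, -0.0, -0.2, -0.2, 0.8, -0.3, -0.5, -72.6, -70.6]
[0.6, 0.1, -0.9, 0.4, 0.1, -0.1, -0.3, 0.1, -0.4, 2.2, -71.9]
[-0.0, 0.1, 0.3, -0.2, 0.5, 0.4, 0.3, -0.8, -0.6, 0.2, -0.1]
[-0.1, 3.3, 3.0, -0.1, -0.5, 0.9, 0.3, 0.4, 0.6, 0.2, -0.1]
[-1.4, 0.3, -0.6, 0.1, 0.6, 0.8, 0.5, -0.1, 0.0, -0.1, 0.5]
[-0.8, -0.5, 0.4, -0.1, -0.4, -0.1, 0.2, 0.7, 0.1, 0.2, -0.3]
14 rows: [0.0187, 0.0099, -0.0014] pre [-3.21, 11.18, -10.68] post [-3.12, 10.97, -10.91] deg 1.2 mm 15.8
8 rows: [0.0327, 0.0129, -0.0018] pre [-3.36, 8.59, -11.19] post [-3.22, 8.21, -11.51] deg 2.0 mm 14.5
6 rows: [0.0, 0.0056, -0.0015] pre [-2.72, 13.16, -11.9] post [-2.67, 13.15, -11.92] deg 0.3 mm 18.0
```

The flap is flush (within 1 mm of the top plane) and the box hasn't moved. Now back to the original spot.

Request:
{"name": "play_rows", "arguments": {
  "rows": [
    [[0.033,0.013,-0.002,-3.3,8.5,-11.2,1],[0.033,0.013,-0.002,-3.3,8.5,-11.2,1],[0.033,0.013,-0.002,-3.3,8.5,-11.2,1],[0.033,0.013,-0.002,-3.3,8.5,-11.2,1],[0.033,0.013,-0.002,-3.3,8.5,-11.2,1],[0.033,0.013,-0.002,-3.3,8.5,-11.2,1],[0.033,0.013,-0.002,-3.3,8.5,-11.2,1],[0.033,0.013,-0.002,-3.3,8.5,-11.2,1]]
  ]
}}

```text
clock: 14.95
tcp_pos: [0.452, -0.1441, 0.1519]
tool_rot: [0.787, -0.599, 0.089, -0.117]
contact_force: [0.4, -0.5, -0.9]
finger_gap: 0.0136
```

Request:
{"name": "play_rows", "arguments": {
  "rows": [
    [[0,0.0055,-0.0015,-2.7,13.1,-11.9,1],[0,0.0055,-0.0015,-2.7,13.1,-11.9,1],[0,0.0055,-0.0015,-2.7,13.1,-11.9,1],[0,0.0055,-0.0015,-2.7,13.1,-11.9,1],[0,0.0055,-0.0015,-2.7,13.1,-11.9,1],[0,0.0055,-0.0015,-2.7,13.1,-11.9,1],[0,0,0,0,0,0,1],[0,0,0,0,0,0,1]]
  ]
}}

```text
clock: 15.62
tcp_pos: [0.4223, -0.1845, 0.0575]
tool_rot: [0.785, -0.597, 0.099, -0.13]
contact_force: [0.6, 0.6, -0.8]
finger_gap: 0.0136
```

```bash
python3 - <<'E'
from h import *
snap('wrist','w11'); floorfit('w11'); T=cur(); print((T[:3,3]-OFF*T[:3,1]).round(4), (toolR(np.radians(71),np.radians(25-SLIP)).T@T[:3,:3]).round(3).tolist())
T=grasp([.4196,-.1907,.0447],np.radians(71),np.radians(25-SLIP)); plan(T,6)
E
```

```text
fit pitch 0.2 n 264 G above floor 0.0420
[ 0.4211 -0.1892  0.0761] [[1.0, 0.0, -0.003], [-0.0, 1.0, -0.002], [0.003, 0.002, 1.0]]
6 rows: [-0.0003, 0.0005, 0.0] pre [-0.16, 4.97, -1.7] post [-0.16, 4.97, -1.7] deg 0.0 mm 5.3
```

Level. Lower 31 mm, release, then back out along the tool axis.

Request:
{"name": "play_rows", "arguments": {
  "rows": [
    [[0,0,0,0,5.4,-1.5,1],[0,0,0,0,5.4,-1.5,1],[0,0,0,0,5.4,-1.5,1],[0,0,0,0,5.4,-1.5,1],[0,0,0,0,4.4,-1.2,1],[0,0,0,0,3.6,-1,1],[0,0,0,0,0,0,1],[0,0,0,0,0,0,1]]
  ]
}}

```text
clock: 16.33
tcp_pos: [0.4224, -0.1848, 0.0268]
tool_rot: [0.785, -0.597, 0.099, -0.131]
contact_force: [-0.5, 0.2, -1.6]
finger_gap: 0.0139
```

```bash
python3 - <<'E'
from h import *
snap('wrist','w12'); floorfit('w12'); T=cur(); print((T[:3,3]-OFF*T[:3,1]).round(4),manip.sense()['contact_force'].round(2), pt(load('w12'),320,120))
E
```

```text
fit pitch -0.3 n 264 G above floor 0.0415
[ 0.4208 -0.1896  0.0449] [-0.28 -0.47 -1.46] [ 0.4453 -0.1179  0.0039]
```

Request:
{"name": "play_rows", "arguments": {
  "rows": [
    [[0,0,0,0,0.3,0,1],[0,0,0,0,0,0,0.5],[0,0,0,0,0,0,0.2],[0,0,0,0,0,0,0],[0,0,0,0,0,0,-0.5],[0,0,0,0,0,0,-1],[0,0,0,0,0,0,-1],[0,0,0,0,0,0,-1],[0,0,0,0,0,0,-1],[0,0,0,0,0,0,-1]]
  ]
}}

```text
clock: 17.22
tcp_pos: [0.4225, -0.1848, 0.0267]
tool_rot: [0.785, -0.598, 0.099, -0.131]
contact_force: [-0.5, 1.2, 0.2]
finger_gap: 0.0713
```

Request:
{"name": "play_rows", "arguments": {
  "rows": [
    [[0,0,0,0,0,0,-1],[0,0,0,0,0,0,-1],[0,0,0,0,-10,0,-1],[0,0,0,0,-20,0,-1],[0,0,0,0,-20,0,-1],[0,0,0,0,-20,0,-1],[0,0,0,0,-20,0,-1],[0,0,0,0,-15,0,-1],[0,0,0,0,0,0,-1],[0,0,0,0,0,0,-1]]
  ]
}}

```text
clock: 18.05
tcp_pos: [0.4133, -0.2112, 0.1278]
tool_rot: [0.785, -0.598, 0.099, -0.131]
contact_force: [0.2, 0.3, -0.9]
finger_gap: 0.0882
```

```bash
python3 - <<'E'
from h import *
S=snap('side','s13'); boxshift('s13'); W=snap('wrist','w13'); print(manip.sense()['finger_gap'],cur()[:3,3].round(3))
# pan floor plane from side cam at pan pixels, + flap
d=np.array([np.cos(np.radians(71)),np.sin(np.radians(71)),0]);yl=np.array([-d[1],d[0],0])
K=W['camera_matrix'];P=np.linalg.inv(W['pose'])
o=np.array([.4473,-.111,0])+np.array([.0012,.001,0])
p=[]
for x in range(-30,41,10):
    for y in (-20,-10,0,10,20):
        c=P@np.r_[o+x/1e3*d+y/1e3*yl+[0,0,.003],1]; u,v=K@c[:3]/c[2]*1 if 0 else (K@c[:3])[:2]/c[2]
        if 1<u<638 and 1<v<398: p.append(pt(W,int(round(u)),int(round(v))))
p=np.array(p); n=np.linalg.svd(p-p.mean(0))[2][2]; print(len(p),'floor z',p[:,2].min(),p[:,2].max(),'tilt rad',np.arccos(abs(n[2])))
n=-np.sin(.349)*np.array([np.cos(HB),np.sin(HB),0])+[0,0,np.cos(.349)]
print('flap off plane mm',[round(float((pt(S,u,v)-HINGE)@n*1e3),1) for u,v in((270,255),(282,262),(294,270),(290,258),(300,265))])
E
```

```text
box shift px 0.9913036227226257 0 0
box shift px 0.9801455736160278 0 0
0.08809051371733811 [ 0.413 -0.211  0.127]
40 floor z 0.0028 0.0041 tilt rad 0.002271947520463784
flap off plane mm [1.0, 0.5, -0.3, -0.1, -0.1]
```

```bash
python3 - <<'E'
from h import *
for f in('s13','s3'):
    i=load(f)['image'][190:370,215:440].astype(int); print(f,'green px',((i[...,1]>i[...,0]+15)&(i[...,1]>i[...,2]+10)).sum())
S=load('s13'); b=[(u,v,q.tolist()) for v in range(200,345,2) for u in range(240,400,2) for q in [pt(S,u,v)] if .006<q[2]<.05 and .36<q[0]<.50 and -.045<q[1]<.02]
print('bumps on bench between box and scoop',len(b),b[:5])
manip.sign_off()
E
```

```text
s13 green px 0
s3 green px 339
bumps on bench between box and scoop 0 []
the job is handed in; nothing more can be done
```

I tipped the rejects into the box through the flap, drew the scoop out and set it down flat at its old spot, then handed the job in at about 18 s. I could not see inside the box, so "all five are in" rests on what I could check from outside.

**Last checks**
- **Rejects:** the pan is empty, there is no green left in view around the box and scoop, and nothing lies on the patch of bench I checked between them.
- **Flap:** it is flush with the box top, within about 1 mm.
- **Box:** it showed no movement in the side camera.
- **Scoop:** its floor is tilted 0.002 rad at the expected height, and the gripper is open and clear.

**What went wrong:** at some point between the pour and the first draw-back, the scoop turned about 10° in the grip. By then the visible part of the pan was empty. The flap had come up to about 0.25 rad, below the required 0.3. I allowed for the slip, pressed the flap open again to about 0.6 rad by my estimate, and only then drew the scoop out.

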